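# Check a wheelchair parking-brake lever and mark its travel

### The job

Check the wheelchair's parking brake on the board: gently press the brake lever towards the hand grip until its even drag turns clearly firm because the brake bites, without straining it past that, and leave the lever standing there on its own with the brake biting. Then note how far it travelled by sliding the marker along the ruler until its pointer is level with the middle of the lever's ball end, let go, and leave the other things on the table alone.

Things in the scene. Friction and masses are not known exactly. Their poses are not given: they have to be found in the camera images.
- board: Plywood board 240 (its x) x 320 (its y) x 18 mm, fixed; place and yaw vary. Origin under its centre; x points from the lever to the hand grip, z up. In its frame: black ribbed hand grip, 32 mm thick, along y at x = 65, 58 mm up, from y = -65 to 55 mm, on clamps; aluminium ruler bar, 22 mm wide, 170 mm long along x at y = -115 mm, top 34 mm above the table.
- housing: Round black brake housing, 72 mm across, 40 to 76 mm above the table, with an arm to the hand grip's tube; fixed on the board. Origin on the lever's upright pivot axis, at table height, at x = -10, y = 85 mm of the board. The cable slack hidden inside differs each time: where the brake bites can only be felt.
- brake_lever: Aluminium lever, a bar 10 mm thick, 14 mm high, from the pivot (its origin, at table height) along its -y to a ball end at 125 mm. Swings level; its hinge is stiff, so it stays where left. Pressed 95 mm from the pivot it drags at about 4 N; once the brake bites this rises by 2 N per mm. 9 to 13 N there is a good bite that stays when let go; above 17 N strains it.
- lever_swing (a joint): Lever angle in rad, 0 at rest (leaning 0.35 rad away from the hand grip), growing as it is pressed towards the hand grip, to 0.75 at most. It starts between 0 and 0.08; the brake begins to bite somewhere between 0.2 and 0.5.
- press_point (a point): Where to press the lever: middle of its outer side (the side away from the hand grip), 95 mm from the pivot, 58 mm above the table; its x points through the lever towards the hand grip, y along the lever towards the pivot.
- lever_tip (a point): Centre of the lever's ball end (16 mm across), 58 mm above the table.
- marker_slide (a joint): Marker position along the ruler in m, growing along the board's x (towards the hand grip's side); 0 is level with the ball end of the lever at rest; runs from -0.034 to 0.090. It starts between -0.030 and 0.004. It slides stiffly (2.5 N) and stays where it is left.
- marker_knob (a point): Centre of the marker's upright grey grip, 14 mm thick along the ruler (x), 24 mm across it (y), 46 to 86 mm above the table (its centre 68 mm); same axes as the board.
- marker_point (a point): Tip of the marker's thin dark pointer, 40 mm above the table, 61 mm from the grip's centre in the board's +y (towards the lever), moving with the marker; same axes as the board. Level with the lever means the same x along the ruler as lever_tip.
- mug: blue mug, 80 mm wide, 90 mm tall, handle to the side; origin under its centre; not part of the job
- grater: steel box grater, 85 x 75 x 240 mm; origin under its centre; not part of the job
- screwdriver: screwdriver lying on the table, about 200 mm long; origin under its middle; not part of the job
- jar: amber glass jar with lid, 70 mm wide, 100 mm tall; origin under its centre; not part of the job

How it is judged:
On the way, in this order (a step that is already met when the one before it is completed fails the run):
1. the lever is pressed until the brake bites (contact force between brake_lever and housing above 5 N), for 0.2 s.
2. the marker's pointer is level with the lever's ball end, the brake still biting (x of lever_tip in the frame of marker_point between -0.004 and 0.004 m and contact force between brake_lever and housing above 3 N), for 0.2 s.
At the end, for the whole second after the job is handed in: The lever stands still by itself where the brake bites (the lever pressing on the brake mechanism in the housing with at least 3 N, as a press of 8 N or more at 95 mm leaves it), and the marker's pointer is at rest within 4 mm, along the ruler, of the centre of the lever's ball end (all of step 2 and velocity of joint marker_slide between -0.01 and 0.01 m/s and velocity of joint lever_swing between -0.05 and 0.05 rad/s); the robot touches nothing.
It fails at once if the brake is strained: the lever bears on the mechanism in the housing with over 45 N (about 17 N of pressing at 95 mm from the pivot) (contact force between brake_lever and housing above 45 N).
It fails at once if the mug is moved by more than 20 mm (distance of mug from where it was at the start of the episode above 0.02 m).
It fails at once if the grater is moved by more than 20 mm (distance of grater from where it was at the start of the episode above 0.02 m).
It fails at once if the screwdriver is moved by more than 20 mm (distance of screwdriver from where it was at the start of the episode above 0.02 m).
It fails at once if the jar is moved by more than 20 mm (distance of jar from where it was at the start of the episode above 0.02 m).
It also fails if it takes over 51 s, if anything falls off the work surface, if the arm or the gripper's body presses on something with over 40 N, if the wrist force passes 120 N, or if a joint passes its speed limit or range.

### The arm

A 6-joint arm with a two-finger parallel gripper is mounted at the origin on the work surface. World frame = base frame: x ahead of the robot, y to its left, z up, the work surface at z = 0. Lengths are in m, angles in rad, forces in N, time in s.
With the tool pointing down it reaches from about 0.35 to 0.8 m from the base axis. Payload 7.3 kg.
Tool frame: the origin (TCP) lies between the finger pads; the fingertips stand 25 mm ahead of it and the grasp point (between the pads) lies 6 mm ahead of it (r.tip_extent is the distance from the TCP to the fingertips, in m); z points along the fingers, y is the direction in which the jaws open and shut (so a half turn about z gives the same grasp; the last joint's range is limited). The gripper opens to 85 mm and grips with 20 to 120 N. Pads are 22 mm wide; open, the fingers measure 114 mm over their backs; the gripper's body (76 mm by 85 mm) begins 54 mm behind the grasp point. The pads swing forward as they close: fully open they stand 13 mm farther back than shut.
Start: joints at [-1.28, 0.342, 1.524, -0, 1.275, -0.146], TCP at [0.222, -0.476, 0.256] pointing down, gripper open.
Joint ranges: [-2.53, 2.53], [-0.77, 2.02], [0.04, 2.7], [-1, 4.14], [0.28, 2.66], [-3.11, 3.11]. Speed limits (rad/s): [2.57, 2.57, 3.14, 3.14, 3.14, 3.14].

### API

Orientations are given as a unit quaternion [x, y, z, w].
In Python, from workcell import r, command_gripper, optics gives the robot as it stands. The module is installed in compiled form; this text tells all that it offers. Calls block until the motion is done:
- r.reach(position, orientation): joint-space move of the TCP to a pose.
- r.move_straight(position, orientation=None, speed=0.15, max_force=None): straight line of the TCP; orientation=None keeps the orientation; speed is the mean speed in m/s. With max_force (N) it stops when the force on the tool has changed by that much, and returns True; else False.
- r.movej(angles): joint-space move.
- command_gripper(opening, force=None): finger opening in m; force is the grip in N (None keeps the last); returns when the fingers have stopped.
- r.hold(seconds).
- r.solve_ik(position, orientation): joint angles nearest the present ones, or None.
- r.read_state(): the state.
- optics.get_image(name): name is "scene" or "top" or "wrist"; returns (picture, depth): 420x560x3 uint8, red, green, blue; 420x560 float32, m along the optical axis (not along the pixel's ray), 0 where there is no reading.
- optics.camera_model(name): a dict with "K" (3x3 intrinsics, pixels), "R" (3x3) and "t" (3): a world point X has camera coordinates R X + t; the wrist camera has in their place "tool_from_camera" (4x4, takes a point from camera to tool coordinates, whose origin is the TCP and whose axes are the flange's). Camera axes: x right, y down, z forward; pixel columns grow to the right and rows downward; lengths in m; the calibration is good to about 2 mm. A picture is of the moment at which its call begins: read the wrist's pose just before it. camera_model takes no time and is no camera call.
A pose or a line that the arm cannot do raises r.PlanningError and nothing moves.
- r.finish_job(): hands the job in, once; it reports no verdict.
The state is a dict: "time_s": time; "joint_positions": joint angles; "dq": joint speeds; "tau": joint torques, N m; "eef_pos": TCP position; "eef_rot": TCP orientation; "contact_force": force on the tool from outside, world axes, zero at the start; "torque": the same for the moment, N m; "grip_width": finger opening in m.
Only numpy, scipy, OpenCV 4.12 (cv2) and the standard library are available. Lean on these libraries where they do the work, as an engineer would, in place of code of your own. Each camera call takes 0.05 s, during which the arm holds its last target. There are 200 camera calls.

## Working session

There is one attempt and no reset: what is moved stays moved. The work goes in short steps, each a Python script; the robot and the scene stay as the last script left them, time stands still between calls to the robot, and variables do not carry over. Pictures are saved under pics/ and viewed, about 8 in all and at most 12, crops included, and the job is handed in when it is done.

```bash
mkdir -p pics; python3 - <<'E'
from workcell import r, optics
import cv2,numpy as np
for n in ["top","scene"]:
    im,d=optics.get_image(n); np.savez(f"{n}.npz",im=im,d=d)
    cv2.imwrite(f"pics/{n}0.png",im[:,:,::-1])
    m=optics.camera_model(n); print(n,{k:np.round(v,4).tolist() for k,v in m.items()})
s=r.read_state(); print(s["time_s"],s["contact_force"],s["eef_rot"],s["eef_pos"])
E
```

```text
top {'K': [[525.2377, 0.0, 284.1576], [0.0, 525.2377, 202.3714], [0.0, 0.0, 1.0]], 'R': [[-0.0267, -0.9996, 0.0027], [-0.9919, 0.0261, -0.1244], [0.1243, -0.006, -0.9922]], 't': [0.0167, 0.5152, 1.4229]}
scene {'K': [[506.9675, 0.0, 264.3771], [0.0, 506.9675, 211.6424], [0.0, 0.0, 1.0]], 'R': [[-0.2089, 0.9778, 0.0168], [0.5486, 0.1314, -0.8257], [-0.8096, -0.1633, -0.5639]], 't': [0.0965, -0.2255, 1.7012]}
0.1 [-0.02688315  1.07804327 -0.40738354] [ 9.76244462e-01  2.16670896e-01 -3.77787846e-05 -6.87616732e-04] [ 0.22202685 -0.47538155  0.25569846]
```

View pics/top0.png

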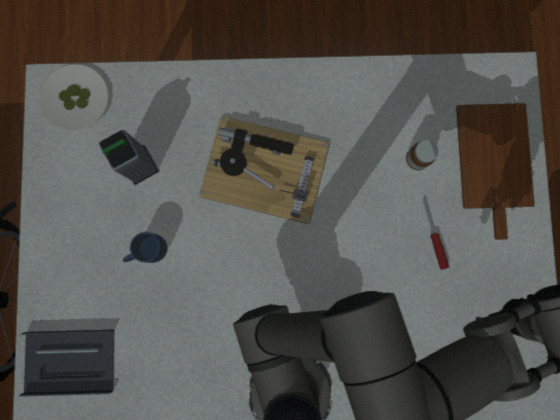

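View pics/scene0.png

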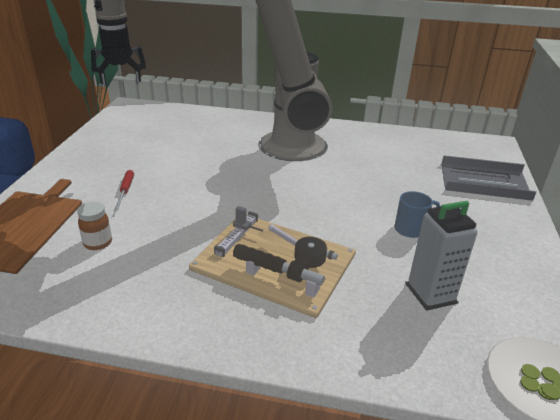

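The top view shows the board around (265,168), with the housing at (233,160), the lever tip at (272,188), the marker knob at (300,193) and the hand grip at (270,144). The scene view agrees with this, and nothing stands close to the board. Next I'll fit the board pose and then look from above with the wrist camera.

```bash
cat > h.py <<'E'
from workcell import r, command_gripper, optics
import numpy as np, cv2
from scipy.spatial.transform import Rotation as Ro
def cam(n,st=None):
    m=optics.camera_model(n)
    if n!="wrist": return np.array(m["K"]),np.array(m["R"]),np.array(m["t"])
    T=np.array(m["tool_from_camera"]); A=Ro.from_quat(st["eef_rot"]).as_matrix()
    Rwc=A@T[:3,:3]; p=A@T[:3,3]+st["eef_pos"]
    return np.array(m["K"]),Rwc.T,-Rwc.T@p
def ray(c,uv,z):
    K,R,t=c; uv=np.atleast_2d(np.array(uv,float))
    d=np.c_[uv,np.ones(len(uv))]@np.linalg.inv(K).T@R
    o=-R.T@t; return o+d*((z-o[2])/d[:,2])[:,None]
def proj(c,X):
    K,R,t=c; q=(np.atleast_2d(X)@R.T+t)@K.T; return q[:,:2]/q[:,2:]
def down(yawx):  # tool z down, tool x along world angle yawx
    x=np.array([np.cos(yawx),np.sin(yawx),0]);z=np.array([0,0,-1.]);return Ro.from_matrix(np.c_[x,np.cross(z,x),z]).as_quat()
E
python3 - <<'E'
from h import *
D=np.load("top.npz");im=D["im"];hsv=cv2.cvtColor(im,cv2.COLOR_RGB2HSV)
m=cv2.inRange(hsv,(12,60,60),(32,255,255));m[:90]=0;m[250:]=0;m[:,:180]=0;m[:,350:]=0
p=np.argwhere(m)[:,::-1]; X=ray(cam("top"),p,0.018)[:,:2]
rect=cv2.minAreaRect((X*1000).astype(np.float32));print(rect)
b=cv2.boxPoints(rect)/1000;print(b)
c=np.array(rect[0])/1000
# long side dir = board y (towards +world y)
e=[b[1]-b[0],b[2]-b[1]];L=max(e,key=np.linalg.norm);L*=np.sign(L[1])
yaw=np.arctan2(L[1],L[0])-np.pi/2;print("yaw",yaw)
s=r.read_state();print(optics.camera_model("wrist")["tool_from_camera"])
for k in range(4):
    q=down(yaw+k*np.pi/2)
    print(k,r.solve_ik(np.r_[c,0.3],q))
E
```

```text
((613.46484375, 56.13069152832031), (317.3509826660156, 238.144775390625), 74.395263671875)
[[ 0.4560978  -0.06466568]
 [ 0.6854647  -0.12872647]
 [ 0.7708319   0.17692706]
 [ 0.54146504  0.24098785]]
yaw -0.272354
[[ 7.28653900e-04 -9.55640254e-01 -2.94535521e-01  7.36570148e-02]
 [ 9.99999684e-01  7.89869502e-04 -8.88769603e-05 -4.65848735e-04]
 [ 3.17579026e-04 -2.94535363e-01  9.55640528e-01 -1.18720155e-01]
 [ 0.00000000e+00  0.00000000e+00  0.00000000e+00  1.00000000e+00]]
0 [-3.30968519e-02  4.88570673e-01  1.17475988e+00 -4.44089210e-16
  1.47826210e+00  1.81005349e+00]
1 [-3.30968519e-02  4.88570673e-01  1.17475988e+00 -4.44089210e-16
  1.47826210e+00  2.39257109e-01]
2 [-3.30968519e-02  4.88570673e-01  1.17475988e+00 -4.44089210e-16
  1.47826210e+00 -1.33153938e+00]
3 [-3.30968519e-02  4.88570673e-01  1.17475988e+00 -4.44089210e-16
  1.47826210e+00 -2.90233537e+00]
```

```bash
cat >> h.py <<'E'
C=np.array([0.61346,0.05613]);YAW=-0.27235
def b2w(x,y,z): 
    c,s=np.cos(YAW),np.sin(YAW); return np.array([C[0]+c*x-s*y,C[1]+s*x+c*y,z])
def w2b(X):
    c,s=np.cos(YAW),np.sin(YAW); d=np.atleast_2d(X)[:,:2]-C; return np.c_[c*d[:,0]+s*d[:,1],-s*d[:,0]+c*d[:,1]]
E
python3 - <<'E'
from h import *
command_gripper(0.0)
r.reach(b2w(0.02,-0.02,0.33),down(YAW))
r.hold(0.3)
s=r.read_state(); im,d=optics.get_image("wrist")
np.savez("w1.npz",im=im,d=d,p=s["eef_pos"],q=s["eef_rot"])
c=cam("wrist",s)
o=im[:,:,::-1].copy()
def dot(x,y,z,col):
    u=proj(c,b2w(x,y,z))[0]; cv2.drawMarker(o,tuple(int(v) for v in u),col,cv2.MARKER_CROSS,9,1)
for a in(-.12,.12):
    for b in(-.16,.16): dot(a,b,.018,(0,0,255))
dot(-.01,.085,.076,(0,255,0))
for th in(0,.08):
    dot(-.01-.125*np.sin(.35-th),.085-.125*np.cos(.35-th),.058,(255,0,255))
dot(.065,-.065,.058,(0,255,255));
for sx in(-.085,.085): dot(sx,-.115,.034,(255,255,0))
cv2.imwrite("pics/w1.png",o);print(s["time_s"],s["contact_force"],s["eef_pos"],s["grip_width"])
E
```

```text
3.4917 [-0.54549381 -0.03513617 -0.2892752 ] [0.62733602 0.031048   0.33000386] 7.155339416763658e-05
```

View pics/w1.png

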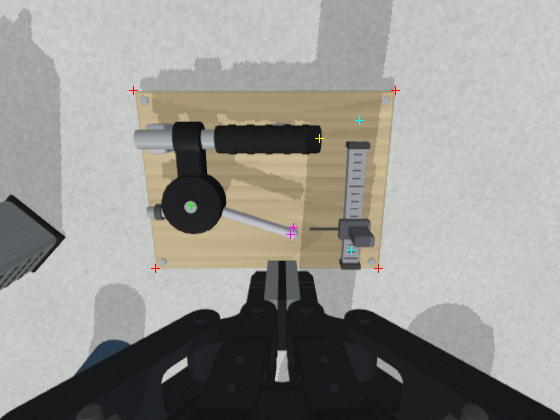

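The overlay fits the board, housing and ball end (291,233) within a pixel or two. The lever is at about 0 rad, the pointer tip is at (310,229) and the knob at (361,240). Now I'll press along the lever's arc with shut fingers and log the force.

```bash
cat >> h.py <<'E'
Z=0.069
def pose(th,gap,z=Z):
    a=.35-th; n=np.array([np.cos(a),-np.sin(a)]); e=np.array([-np.sin(a),-np.cos(a)])
    p=np.array([-.01,.085])+.095*e-(.005+.011+gap)*n
    return b2w(*p,z),down(YAW-a)
def nw(th):
    g=YAW-(.35-th); return np.array([np.cos(g),np.sin(g),0])
E
python3 - <<'E'
from h import *
import json
p,q=pose(0,.02,.15); r.reach(p,q)
p,q=pose(0,.02); r.move_straight(p,q,speed=.12); r.hold(.3)
f0=np.mean([(r.hold(.02),r.read_state()["contact_force"])[1] for _ in range(5)],0);print("f0",f0,r.read_state()["time_s"])
p,q=pose(0,.004); r.move_straight(p,q,speed=.05)
th=-0.004/.095; log=[]
F=0; stop=False
while th<.6:
    th+= (.0105 if F<5.2 else .0045)
    p,q=pose(th,0); r.move_straight(p,q,speed=.02)
    s=r.read_state(); f=-(s["contact_force"]-f0)@nw(th); F=f
    log.append((round(th,4),round(float(f),2),round(s["time_s"],2)))
    if f>10.3: break
    if s["time_s"]>28: break
print(log[::1]); r.hold(.3); s=r.read_state();print(-(s["contact_force"]-f0)@nw(th),s["eef_pos"],p,s["time_s"])
json.dump(dict(f0=f0.tolist(),th=th),open("st.json","w"))
E
```

```text
f0 [-0.22494023 -0.05360635 -0.13078447] 5.5833
[(-0.0316, -1.14, 6.3), (-0.0211, 0.4, 6.55), (-0.0106, -0.27, 6.8), (-0.0001, -0.05, 7.05), (0.0104, -0.41, 7.3), (0.0209, -0.45, 7.55), (0.0314, 0.48, 7.8), (0.0419, 2.0, 8.05), (0.0524, 2.87, 8.3), (0.0629, 3.38, 8.55), (0.0734, 1.95, 8.8), (0.0839, 2.18, 9.05), (0.0944, 2.38, 9.3), (0.1049, 2.21, 9.55), (0.1154, 2.33, 9.8), (0.1259, 2.8, 10.05), (0.1364, 2.77, 10.3), (0.1469, 2.58, 10.55), (0.1574, 3.49, 10.8), (0.1679, 2.79, 11.05), (0.1784, 3.29, 11.3), (0.1889, 2.36, 11.55), (0.1994, 2.49, 11.8), (0.2099, 2.67, 12.05), (0.2204, 3.11, 12.3), (0.2309, 2.01, 12.55), (0.2414, 2.95, 12.8), (0.2519, 4.01, 13.05), (0.2624, 4.34, 13.3), (0.2729, 4.03, 13.55), (0.2834, 6.26, 13.8), (0.2879, 5.57, 14.05), (0.2924, 6.38, 14.3), (0.2969, 6.39, 14.55), (0.3014, 6.9, 14.8), (0.3059, 6.71, 15.05), (0.3104, 7.0, 15.3), (0.3149, 7.04, 15.55), (0.3194, 8.53, 15.8), (0.3239, 8.71, 16.05), (0.3284, 7.54, 16.3), (0.3329, 9.29, 16.55), (0.3374, 9.29, 16.8), (0.3419, 10.22, 17.05), (0.3464, 9.68, 17.3), (0.3509, 10.09, 17.55), (0.3554, 9.59, 17.8), (0.3599, 9.09, 18.05), (0.3644, 10.99, 18.3)]
10.180699855986447 [0.58497827 0.05333792 0.06886721] [0.58698771 0.05291185 0.069     ] 18.6
```

```bash
python3 - <<'E'
from h import *
import json
S=json.load(open("st.json"));th=S["th"];f0=np.array(S["f0"])
f=[]
for _ in range(12): r.hold(.03); f.append(-(r.read_state()["contact_force"]-f0)@nw(th))
print("held",np.mean(f),np.std(f))
p,q=pose(th,.03); r.move_straight(p,q,speed=.06)
r.hold(.1); print("free",-(r.read_state()["contact_force"]-f0)@nw(th))
p,q=pose(th,.03,.15); r.move_straight(p,q,speed=.15)
r.reach(b2w(0.02,-0.04,0.30),down(YAW)); command_gripper(.06); r.hold(.3)
s=r.read_state(); im,d=optics.get_image("wrist")
np.savez("w2.npz",im=im,d=d,p=s["eef_pos"],q=s["eef_rot"])
cv2.imwrite("pics/w2.png",cv2.resize(im[60:300,200:480,::-1],None,fx=2.5,fy=2.5,interpolation=cv2.INTER_CUBIC));print(s["time_s"])
E
```

```text
held 10.789381845500678 0.4175450730598086
free -0.39682667917791403
22.0583
```

View pics/w2.png

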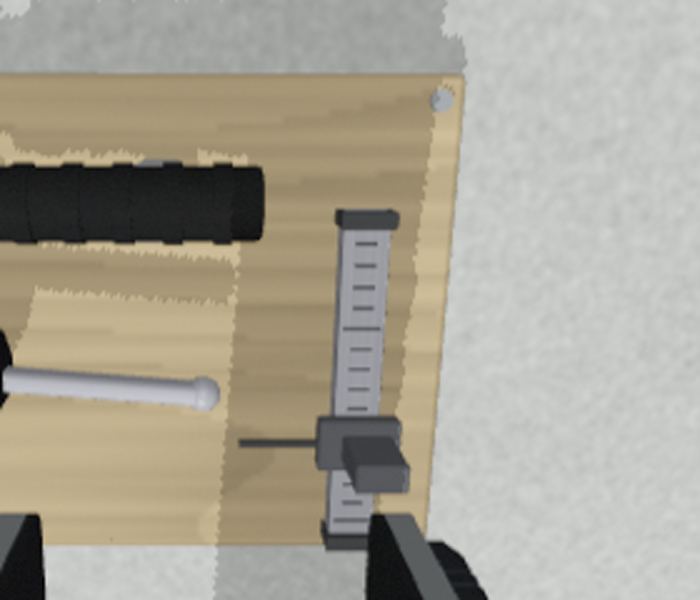

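The lever held at about 11 N and now stands at its new angle. In the crop the ball is at (204,393), the pointer tip at (240,442) and the knob top at (382,478). Next I'll compute positions, grip the knob and slide it.

```bash
python3 - <<'E'
from h import *
D=np.load("w2.npz");c=cam("wrist",dict(eef_rot=D["q"],eef_pos=D["p"]))
px=lambda u,v:((u+.5)/2.5-.5+200,(v+.5)/2.5-.5+60)
ball=w2b(ray(c,px(204,393),.058))[0];pt=w2b(ray(c,px(240,442),.040))[0];kn=w2b(ray(c,px(382,478),.086))[0]
print("ball",ball,"pt",pt,"knob",kn)
a=np.arcsin(-(ball[0]+.01)/.125);print("theta",.35-a,"r",np.hypot(ball[0]+.01,ball[1]-.085))
x0=(pt[0]+kn[0])/2; q=down(YAW+np.pi/2)
command_gripper(.05)
r.reach(b2w(x0,-.115,.16),q); r.move_straight(b2w(x0,-.115,.076),q,speed=.1)
command_gripper(0.0,20); print(r.read_state()["grip_width"],r.read_state()["contact_force"])
r.hold(.1); im,_=optics.get_image("wrist")
r.move_straight(b2w(x0+ball[0]-pt[0],-.115,.076),q,speed=.05); r.hold(.2)
s=r.read_state(); im,d=optics.get_image("wrist"); print(s["time_s"],w2b(s["eef_pos"]),s["contact_force"])
np.savez("w3.npz",im=im,p=s["eef_pos"],q=s["eef_rot"])
cv2.imwrite("pics/w3.png",im[:,:,::-1])
E
```

```text
ball [-0.01995047 -0.04015725] pt [-0.05072568 -0.05773293] knob [-0.04984925 -0.11772936]
theta 0.27031196487700654 r 0.12555217566577964
0.013668331793869967 [-0.80972558  0.23074736  3.98659405]
26.3833 [[-0.01894833 -0.11499316]] [ 0.21940222 -0.07639998  6.10698396]
```

View pics/w3.png

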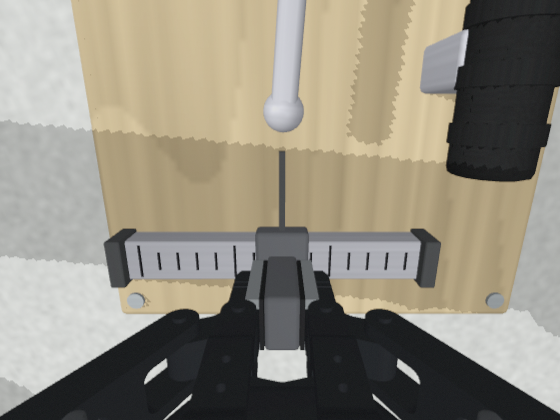

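The ball at (283.5,111) and the pointer tip at (282,151) look nearly level. I'll check the numbers, release, retreat and look again.

```bash
python3 - <<'E'
from h import *
D=np.load("w3.npz");c=cam("wrist",dict(eef_rot=D["q"],eef_pos=D["p"]))
print("ball",w2b(ray(c,(283.5,111),.058)),"pt",w2b(ray(c,(282,151),.040)))
p=D["p"];q=down(YAW+np.pi/2)
command_gripper(.05)
r.move_straight(p+[0,0,.12],q,speed=.12); r.reach(b2w(-.019,-.12,.27),q); r.hold(.3)
s=r.read_state(); im,d=optics.get_image("wrist"); print(s["time_s"],s["contact_force"],w2b(s["eef_pos"]))
np.savez("w4.npz",im=im,p=s["eef_pos"],q=s["eef_rot"])
c=cam("wrist",s); u=proj(c,b2w(-.019,-.048,.05))[0].astype(int);print(u)
o=[max(0,u[0]-80),max(0,u[1]-70)];print(o)
cv2.imwrite("pics/w4.png",cv2.resize(im[o[1]:o[1]+140,o[0]:o[0]+180,::-1],None,fx=4,fy=4,interpolation=cv2.INTER_CUBIC))
E
```

```text
ball [[-0.01977709 -0.03965577]] pt [[-0.02029407 -0.05724965]]
28.725 [ 0.08070184 -1.1006256   0.17799744] [[-0.01942317 -0.11998371]]
[284 115]
[np.int64(204), np.int64(45)]
```

View pics/w4.png

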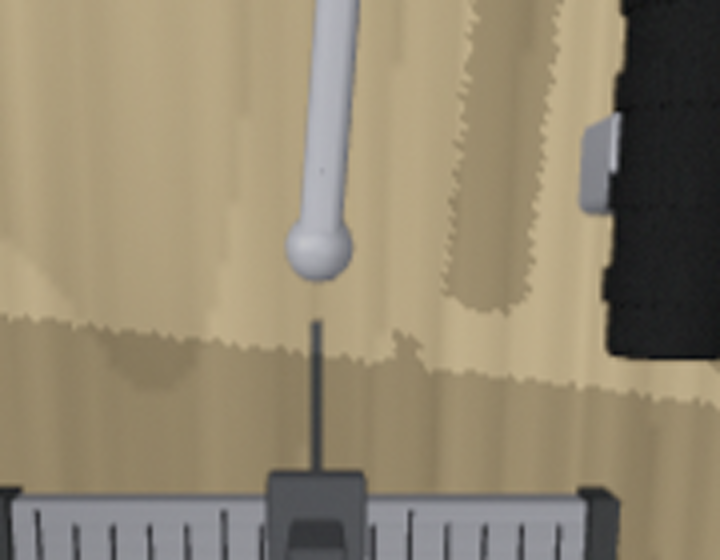

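The ball at crop (319.5,248) and the pointer at (316.5,321) differ by less than 1 px, about 0.5 mm. The gripper is clear of everything, so I'm handing in.

```bash
python3 -c "
from h import *
print(r.read_state()['time_s']); r.finish_job()"
```

```text
28.775
the job is handed in; nothing more can be done
```

I pressed the brake lever until it bit, left it standing there, and slid the marker level with its ball end. I then let go and handed the job in at 28.8 s; no verdict was reported.

- **Press:** The drag read a steady 2–3.5 N on the way in, then rose to a held average of 10.8 N (target 9 to 13 N). The highest single reading was 11.0 N.
- **Lever:** After I let go it stood at about 0.27 rad. The last two close views put the ball end in the same place within about 0.2 mm. I could not read the force on the brake housing directly, so the bite holding on its own is inferred from the press force.
- **Marker:** The pointer was within about 0.5 mm of the ball end along the ruler, both while gripped and after release (limit 4 mm).
- **Disagreements:** The drag read lower than the stated 4 N. Past the bite, the force rose by about 0.7 N per mm of commanded motion rather than the stated 2 N per mm. I put both down to reading at short stops, and to the arm sitting about 2 mm behind its commanded position at the end of the press.
- **Other objects:** I kept away from the mug, grater, screwdriver and jar, but did not check their positions afterwards.

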